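# Register a hand-printing block on the scribed line

### The job

Get the wooden printing block into register on the white board: slide it sideways until its long side is pressed flush against the black strip of the fence, with 2 to 15 N, then slide it along, still pressed on the strip within that range, until its front edge lies exactly on the red scribed line, and let go of it there. Nothing stops the block at the line, so do not run past it. Keep the block flat on the board throughout, and leave the green ink bottle on the board, the rubber stamp and the small tin where they stand.

Things in the scene. Friction and masses are not known exactly. Their poses are not given: they have to be found in the camera images.
- board: white registration board, 260 x 140 x 12 mm, fixed on the counter; origin at the centre of its underside, z up. Its +x runs along the fence, from the block towards the red line; its +y points to the fence. Its top is 12 mm above the origin.
- scribed_line (a point): middle of the red scribed line on the board's top: 1.5 mm wide, 130 mm long, running along the board's y, 60 mm from the board's origin towards +x. Axes as the board's.
- fence: rigid aluminium bar on the board's top, 250 x 12 x 14 mm, parallel to the board's x; origin at the centre of its underside, axes as the board's. On two screws it carries a black facing strip, 240 x 8 x 14 mm, on its -y side. The strip is rigid and parallel to it, but screwed out differently each time: its guiding face lies 14 to 24 mm from this origin towards -y. No pose is given for it: feel it (or see it).
- block: loose wooden printing block with a thin black rubber sole, 90 (x) x 56 (y) x 22 mm high, 0.36 to 0.56 kg; origin at the centre of its underside. On its top stands a dark grip bar along x, 56 x 16 mm, from 22 to 50 mm above the origin, centred on it. Its +x points roughly along the board's +x, its +y side is the one to lay on the fence. Friction on the board and fence varies; it takes roughly 2 to 7 N to slide it.
- block_front (a point): middle of the block's lower front edge (45 mm from its origin along +x); this edge must end on the red line.
- block_side (a point): middle of the block's fence side: 28 mm from its origin along +y, 7 mm up. This side must lie on the black strip. While the block moves sideways, its friction on the board adds to the force felt from the strip.
- green_bottle: green ink bottle with a white cap, 35 mm diameter, 80 mm tall, loose, standing on the board some 40 to 55 mm past the red line; origin at the centre of its underside.
- stamp: wooden rubber stamp, 50 x 25 x 72 mm, loose, standing on the counter behind the board's rear end; origin at the centre of its underside.
- tin: small flat ochre tin, 54 x 36 x 14 mm, loose, on the counter behind the board's rear end; origin at the centre of its underside.
Not all that is in view belongs to the job. Several things have the shape of the block; the one meant has the colours described above.

How it is judged:
On the way, in this order (a step that is already met when the one before it is completed fails the run):
1. the block is pressed flush on the black strip (more than 2 N, within 0.03 rad of parallel) while its front edge is still 30 mm or more short of the line (contact force between block and facing_strip above 2 N and angle between the x axis of block and the x axis of board, either way round below 0.03 rad and x of block_front in the frame of scribed_line below -0.03 m), for 0.2 s.
2. the block, still pressed on the strip (more than 2 N), has been slid to within 8 to 22 mm of the line (contact force between block and facing_strip above 2 N and angle between the x axis of block and the x axis of board, either way round below 0.03 rad and x of block_front in the frame of scribed_line between -0.022 and -0.008 m), for 0.2 s.
At the end, for the whole second after the job is handed in: The block lies flat and at rest on the board, let go, its front edge within 2.5 mm of the middle of the red line, and its long side within 2 mm of the black strip and 0.03 rad of parallel to it (x of block_front in the frame of scribed_line between -0.0025 and 0.0025 m and y of facing_strip in the frame of block_side below 0.006 m and angle between the x axis of block and the x axis of board, either way round below 0.03 rad and z of block in the frame of board below 0.0145 m and angle between block's own z axis and vertical below 0.05 rad and linear speed of block below 0.01 m/s and contact force between block and the fingers below 0.1 N); the robot touches nothing.
It fails at once if the block presses on the strip with more than 15 N (contact force between block and facing_strip above 15 N).
It fails at once if the block's front edge runs more than 4 mm past the line (x of block_front in the frame of scribed_line above 0.004 m).
It fails at once if within the last 30 mm before the line the block leaves the strip by more than 4 mm (x of block_front in the frame of scribed_line above -0.03 m and y of facing_strip in the frame of block_side above 0.008 m).
It fails at once if the block is lifted more than 5 mm off the board or tipped more than 0.12 rad (z of block in the frame of board above 0.017 m or angle between block's own z axis and vertical above 0.12 rad).
It fails at once if the green bottle, the rubber stamp or the tin is moved more than 8 mm (distance of any of green_bottle, stamp, tin from where it was at the start of the episode above 0.008 m).
It also fails if it takes over 72 s, if anything falls off the work surface, if the arm or the gripper's body presses on something with over 40 N, if the wrist force passes 120 N, or if a joint passes its speed limit or range.

### The arm

A 7-joint arm with a two-finger parallel gripper is mounted at the origin on a cart in front of the work surface, level with it; the furniture and walls round the work are solid. World frame = base frame: x ahead of the robot, y to its left, z up, the work surface at z = 0. Lengths are in m, angles in rad, forces in N, time in s.
With the tool pointing down it reaches from about 0.425 to 0.925 m from the base axis. Payload 6.8 kg.
Tool frame: the origin (TCP) lies between the finger pads; the fingertips stand r.tip_extent ahead of it and the grasp point (between the pads) lies 5 mm behind it (r.tip_extent is the distance from the TCP to the fingertips, in m); y points along the fingers, x is the direction in which the jaws open and shut, and the axes are right-handed (so a half turn about y gives the same grasp; the last joint's range is limited). The gripper opens to 85 mm and grips with 20 to 120 N. Pads are 22 mm wide; open, the fingers measure 114 mm over their backs; the gripper's body (76 mm by 85 mm) begins 54 mm behind the grasp point. The pads swing forward as they close: fully open they stand 13 mm farther back than shut.
Start: joints at [1.047, 0.477, 0.022, 1.555, -0.011, 1.109, -0.083], TCP at [0.273, -0.617, 0.245] pointing down, gripper open.
Joint ranges: [-2.96, 2.96], [-0.34, 2.1], [-1.41, 1.46], [0.24, 2.44], [-1.37, 4.51], [0.17, 1.92], [-2.96, 2.96]. Speed limits (rad/s): [2.39, 2.39, 3.14, 3.14, 3.14, 3.14, 3.14].

### API

Orientations are given as a rotation vector (axis times angle).
In Python, from bench import r gives the robot as it stands.
- The arm moves only by the tool send_rows, never from a script. Its argument "plan" is a list of rows, each a list of 5 numbers: the shift along the tool's x, y, z in cm, then the turn about the tool's y in degrees, then the opening, from 0 (shut) to 1 (fully open). In form: [[dx, dy, dz, spin, grip], ...]. A call has 1 to 12 rows; each row shifts and turns the commanded pose from where the row before left it, along the tool's axes as they then stand; what a row does not reach is not made up. A row lasts 1/8 s, in which the tool goes at most 62.5 mm and 10.7 degrees, less where a joint would pass 70% of its speed; a pose out of reach is approached as far as the arm can. A call is refused whole if a number of a shift passes 6.25 or a number of a turn 10.7, either way. A call with a gripper value outside its range is refused whole. The fingers move at their own pace and stop on an object; "force" is the grip in N (left out, the last holds). Time passes only in rows, so rows that do not move let the fingers close. It gives the time, the measured TCP pose, the force and the opening at its end, in the units of the state.
- r.get_obs(): the state, without advancing time (a new reading comes with each control period).
- r.grab_frame(name): name is "scene" or "top" or "wrist"; returns a dict with "image" (480x640x3 uint8, red, green, blue), "camera_matrix" (3x3 intrinsics, pixels), "cam_to_world" (4x4, takes a point from camera to world coordinates). Camera axes: x right, y down, z forward; pixel columns grow to the right and rows downward; lengths in m; the calibration is good to about 2 mm. A picture is of the moment at which its call begins. There is no depth.
- r.hand_in(): hands the job in, once; it reports no verdict.
Trained networks look in the newest picture that a camera, given by its name, has taken for a name from the list of things; names that differ only in an ending like _2 or _b are one class to them, and where a whole thing is asked for, a point or a joint stands for the part that bears it (a point fixed in the world has none). Each returns a list of dicts, best first, with "p" (0 to 1); they miss things now and then, are a little off and sometimes report something else, mostly with a low value. They report only what shows in the picture. A call takes as long as a camera call. They do not tell look-alikes from the thing itself.
- r.recognise(camera, target): "rect" ([left, top, right, bottom] in pixels, round what is visible of it).
The state is a dict: "clock": time; "joints": joint angles; "qvel": joint speeds; "tau": joint torques, N m; "tcp_pos": TCP position; "orientation": TCP orientation; "contact_force": force on the tool from outside, world axes, zero at the start; "moment": the same for the moment, N m; "grip_width": finger opening in m.
Only numpy, scipy, OpenCV 4.12 (cv2) and the standard library are available. Lean on these libraries where they do the work, as an engineer would, in place of code of your own. Each camera call takes 0.05 s, during which the arm holds its last target.

## Working session

There is one attempt and no reset: what is moved stays moved. The work goes in short steps, Python scripts to look and compute and a tool call to move; the robot and the scene stay as the last step left them, time stands still between calls to the robot, and variables do not carry over. Pictures are saved under pics/ and viewed, and the job is handed in when it is done.

Besides the shell and the picture viewer there is one more tool, called after ">>>" as name(argument=value, ...) on one line, values as JSON. send_rows: Moves the arm, as the interface text tells. Its arguments: {"type":"object","properties":{"plan":{"type":"array","items":{"type":"array","items":{"type":"number"}}},"force":{"type":"number"}},"required":["plan"]}

```bash
ls; mkdir -p pics
python3 - <<'E'
from bench import r
import cv2
o=r.get_obs(); print(o); print(r.tip_extent)
for n in ["scene","top","wrist"]:
    f=r.grab_frame(n); cv2.imwrite(f"pics/{n}0.png",f["image"][:,:,::-1]); print(n,f["camera_matrix"],f["cam_to_world"])
    for t in ["board","block","fence","green_bottle","stamp","tin"]:
        print(t,[(d["p"],d["rect"]) for d in r.recognise(n,t)])
E
```

```text
pics
{'clock': 0.0, 'joints': array([ 1.04688406,  0.47781144,  0.02234152,  1.55647273, -0.01148253,
        1.10929407, -0.08311336]), 'qvel': array([ 0.00107963,  0.00023875,  0.0021013 , -0.00044762, -0.00139294,
        0.00102959,  0.0002927 ]), 'tau': array([-3.96147707e-04, -5.96469140e+01,  1.60745535e+00, -2.81196141e+01,
        1.24289506e-02,  9.48759931e-03,  5.49960930e-06]), 'tcp_pos': array([ 0.27240357, -0.61696283,  0.24430914]), 'orientation': array([-1.37679646,  0.89890858, -0.8962197 ]), 'contact_force': array([-0.04377955,  0.18641758, -0.31871322]), 'moment': array([ 0.01579505,  0.03053198, -0.06456676]), 'grip_width': 0.08549607073991475}
0.014
scene [[500.70076306   0.         320.03445295]
 [  0.         500.70076306 236.66042306]
 [  0.           0.           1.        ]] [[-0.53494847 -0.6043875   0.59037774  0.06579997]
 [-0.8448505   0.37637331 -0.38022463  0.70286945]
 [ 0.0076006  -0.70218151 -0.71195741  0.66698853]
 [ 0.          0.          0.          1.        ]]
board [(0.95, [272.0, 232.4, 439.3, 341.7])]
block [(0.71, [291.9, 186.5, 342.0, 2
[... 530 characters left out ...]

board [(0.74, [263.1, 237.1, 406.7, 317.8])]
block [(0.65, [277.7, 275.1, 326.0, 311.1])]
fence []
green_bottle [(0.82, [382.4, 274.7, 404.2, 293.4])]
stamp [(0.63, [224.4, 228.1, 242.7, 255.5])]
tin [(0.84, [219.7, 278.0, 247.5, 300.2])]
wrist [[361.83309191   0.         319.32844254]
 [  0.         361.83309191 243.69774625]
 [  0.           0.           1.        ]] [[ 4.04421579e-01 -8.70029864e-01 -2.81941878e-01  3.45429576e-01]
 [-9.14572143e-01 -3.84390660e-01 -1.25704479e-01 -5.85902372e-01]
 [ 9.90826328e-04  3.08693791e-01 -9.51160955e-01  3.73679369e-01]
 [ 0.00000000e+00  0.00000000e+00  0.00000000e+00  1.00000000e+00]]
board []
block []
fence []
green_bottle []
stamp []
tin []
```

Run:
```python
import cv2
a=cv2.imread("pics/top0.png")[210:335,200:430]; cv2.imwrite("pics/topc.png",cv2.resize(a,(782,425),interpolation=cv2.INTER_CUBIC))
a=cv2.imread("pics/scene0.png")[170:360,220:460]; cv2.imwrite("pics/scenec.png",cv2.resize(a,(744,589),interpolation=cv2.INTER_CUBIC))
```

```text
(no output)
```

View pics/topc.png

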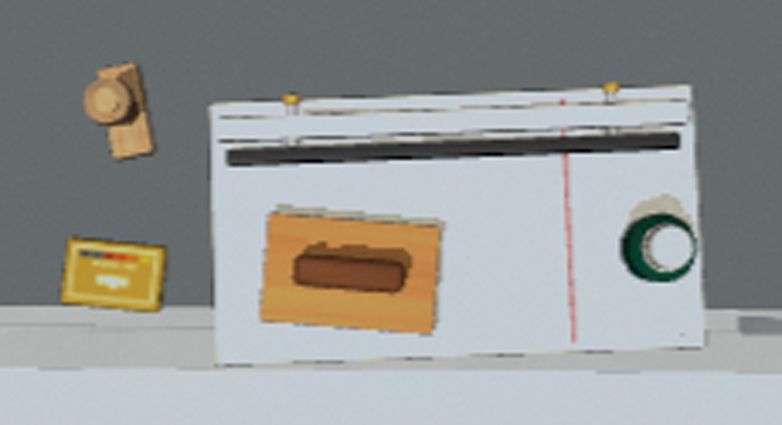

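View pics/scenec.png

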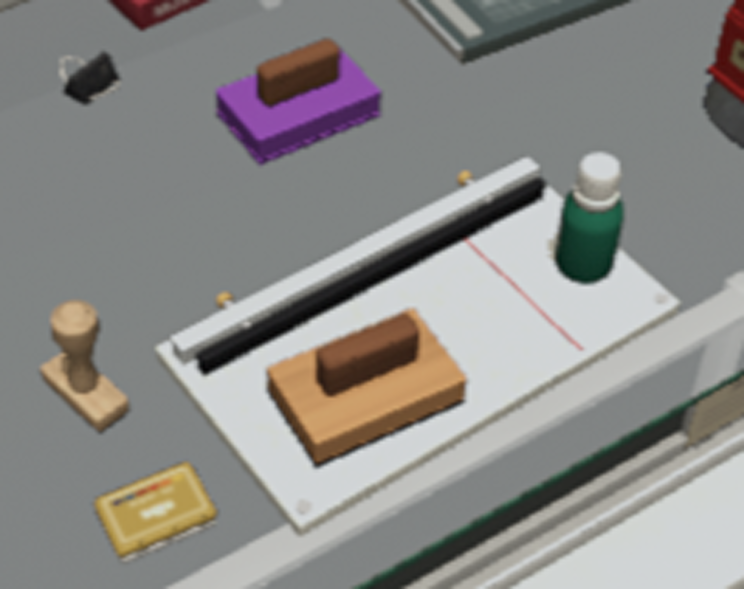

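View pics/top0.png

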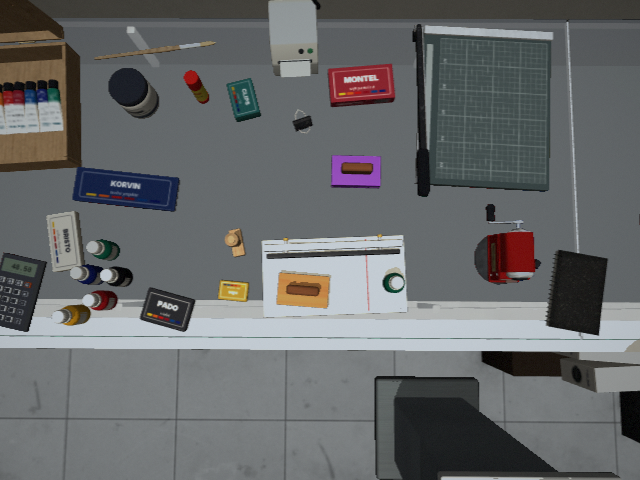

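```bash
cat > h.py <<'E'
import numpy as np, cv2
from scipy.spatial.transform import Rotation as R
from bench import r
def ray(f,uv,z):
    K=f["camera_matrix"];T=f["cam_to_world"]
    uv=np.atleast_2d(uv).astype(float)
    d=np.c_[uv,np.ones(len(uv))]@np.linalg.inv(K).T@T[:3,:3].T
    o=T[:3,3]; return o+d*((z-o[2])/d[:,2])[:,None]
def proj(f,P):
    K=f["camera_matrix"];T=f["cam_to_world"]
    p=(np.atleast_2d(P)-T[:3,3])@T[:3,:3]; q=p@K.T; return q[:,:2]/q[:,2:]
def tool(o=None):
    o=o or r.get_obs(); return np.array(o["tcp_pos"]),R.from_rotvec(o["orientation"]).as_matrix()
E
python3 - <<'E'
from h import *
np.set_printoptions(precision=4,suppress=True)
p,M=tool(); print(p,M)
f=r.grab_frame("top")
c=lambda L:np.array(L)/3.4+[200,210]
B=ray(f,c([(217,364),(705,345),(690,86),(210,104)]),.012);print(B, np.linalg.norm(np.roll(B,-1,0)-B,axis=1))
k=ray(f,c([(262,320),(434,333),(442,224),(268,212)]),.034);print(k,k.mean(0), np.linalg.norm(np.roll(k,-1,0)-k,axis=1))
print(ray(f,c([(575,341),(562,100)]),.012))
print(ray(f,c([(228,165),(679,147)]),.026))
def ang(a,b): return np.degrees(np.arctan2(*(b-a)[[1,0]]))
print(ang(B[0],B[1]),ang(B[3],B[2]),ang(k[0],k[1]),ang(k[3],k[2]))
E
```

```text
[ 0.2727 -0.6175  0.2453] [[ 0.4039  0.      0.9148]
 [-0.9148  0.      0.4039]
 [-0.     -1.      0.0001]]
[[0.4256 0.475  0.012 ]
 [0.4373 0.2165 0.012 ]
 [0.5754 0.223  0.012 ]
 [0.5641 0.4812 0.012 ]] [0.2588 0.1382 0.2585 0.1386]
[[0.4495 0.4496 0.034 ]
 [0.4435 0.3604 0.034 ]
 [0.4998 0.3565 0.034 ]
 [0.5055 0.4473 0.034 ]] [0.4746 0.4034 0.034 ] [0.0894 0.0565 0.091  0.056 ]
[[0.439  0.2853 0.012 ]
 [0.5674 0.2918 0.012 ]]
[[0.5304 0.4694 0.026 ]
 [0.5414 0.2314 0.026 ]]
-87.39967639461427 -87.4941329476537 -93.89808690258494 -93.5682915261208
```

```bash
cat >> h.py <<'E'
def sim(rows,p,M):
    p=p.copy();M=M.copy()
    for w in rows:
        p=p+M@(np.array(w[:3])/100); M=M@R.from_rotvec([0,np.radians(w[3]),0]).as_matrix()
    return p,M
def hd(M): return np.degrees(np.arctan2(M[1,0],M[0,0]))
E
python3 - <<'E'
from h import *
from scipy.optimize import fsolve
p,M=tool()
N=22
s=fsolve(lambda q: np.r_[(sim([[q[0],0,q[1],q[2]]]*N,p,M)[0]-[.4746,.4034,0])[:2], hd(sim([[q[0],0,q[1],q[2]]]*N,p,M)[1])+3.7],[-2,4.5,-2.8]); print(s)
row=[round(s[0],2),0,round(s[1],2),round(s[2],2)]
for n in (6,12,18,22):
    q,m=sim([row]*n,p,M); print(q,hd(m),np.hypot(*q[:2]))
E
```

```text
[-2.11490299  4.50049997 -2.84001507]
[ 0.43862134 -0.37104196  0.24529569] -49.140331509662275 0.5745091952533091
[ 0.52509469 -0.08676312  0.24529197] -32.10033151110406 0.5322144964341757
[0.52446703 0.21037608 0.24528878] -15.060331512446549 0.5650873958210353
[0.47536722 0.40270739 0.24528708] -3.700331513052132 0.623014633830063
```

>>> send_rows(plan=[[-2.1,-1,4.5,-2.84,1],[-2.1,-1,4.5,-2.84,1],[-2.1,-1,4.5,-2.84,1],[-2.1,-1,4.5,-2.84,1],[-2.1,-1,4.5,-2.84,1],[-2.1,0,4.5,-2.84,1],[-2.1,0,4.5,-2.84,1],[-2.1,0,4.5,-2.84,1],[-2.1,0,4.5,-2.84,1],[-2.1,0,4.5,-2.84,1],[-2.1,0,4.5,-2.84,1]])

```text
clock: 2.48
tcp_pos: [0.5177, -0.1351, 0.2956]
orientation: [-1.518, 0.476, -0.477]
contact_force: [1.2, -0.2, -0.1]
grip_width: 0.0853
```

>>> send_rows(plan=[[-2.1,0,4.5,-2.84,1],[-2.1,0,4.5,-2.84,1],[-2.1,0,4.5,-2.84,1],[-2.1,0,4.5,-2.84,1],[-2.1,0,4.5,-2.84,1],[-2.1,0,4.5,-2.84,1],[-2.1,1,4.5,-2.84,1],[-2.1,1,4.5,-2.84,1],[-2.1,1,4.5,-2.84,1],[-2.1,1,4.5,-2.84,1],[-2.1,1,4.5,-2.84,1],[0,0,0,0,1]])

```text
clock: 3.98
tcp_pos: [0.4735, 0.4058, 0.2447]
orientation: [-1.568, 0.047, -0.042]
contact_force: [0.4, -0.1, 0.0]
grip_width: 0.0855
```

Run:
```python
from h import *
np.set_printoptions(precision=4,suppress=True)
o=r.get_obs();p,M=tool(o);print(p,hd(M),M,o["contact_force"],o["clock"])
f=r.grab_frame("wrist"); cv2.imwrite("pics/w1.png",f["image"][:,:,::-1])
```

```text
[0.4735 0.4058 0.2447] -3.254816984202533 [[ 0.9984 -0.0026  0.0568]
 [-0.0568  0.002   0.9984]
 [-0.0027 -1.      0.0018]] [ 0.4041 -0.0654  0.0311] 3.975
```

View pics/w1.png

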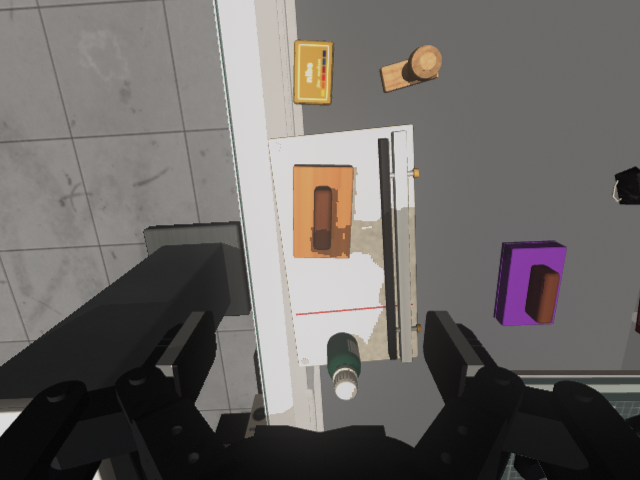

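Run:
```python
import cv2
a=cv2.imread("pics/w1.png")[115:375,255:425]; cv2.imwrite("pics/w1c.png",cv2.resize(a,(392,600),interpolation=cv2.INTER_CUBIC))
a=cv2.imread("pics/w1.png")[150:270,280:420]; cv2.imwrite("pics/w1d.png",cv2.resize(a,(700,600),interpolation=cv2.INTER_CUBIC))
a=cv2.imread("pics/w1.png")[260:380,280:420]; cv2.imwrite("pics/w1e.png",cv2.resize(a,(700,600),interpolation=cv2.INTER_CUBIC))
```

```text
(no output)
```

View pics/w1d.png

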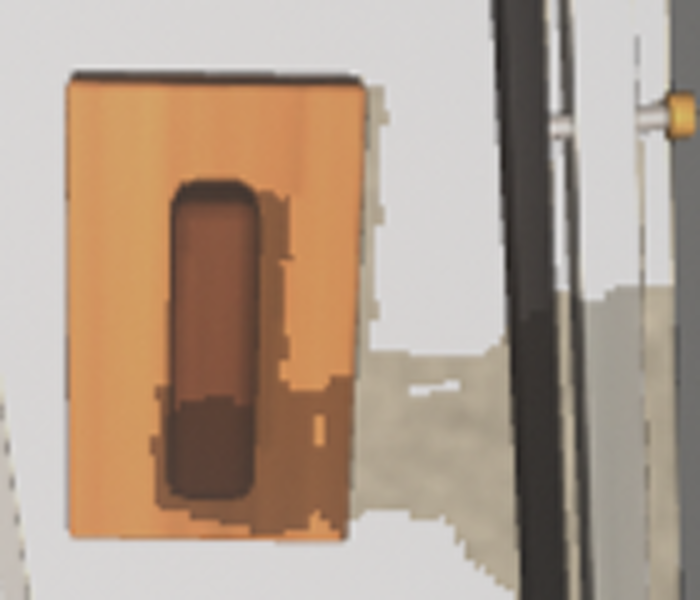

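View pics/w1e.png

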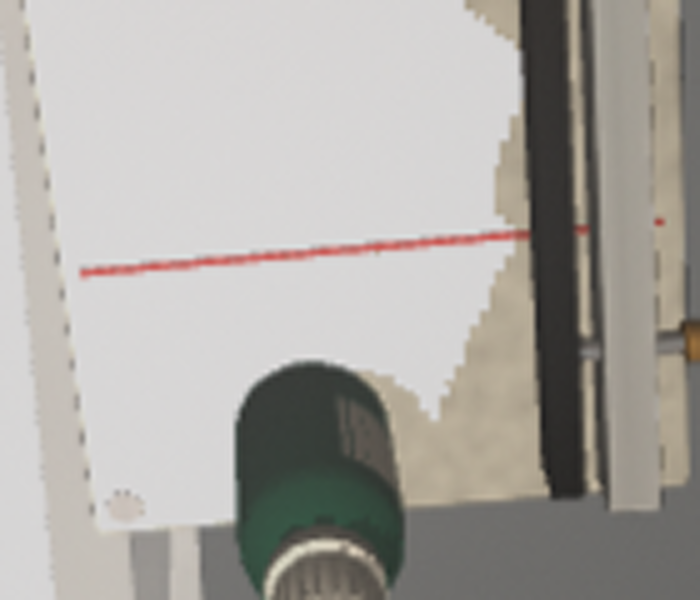

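Run:
```python
from h import *
np.set_printoptions(precision=4,suppress=True)
f=r.grab_frame("wrist"); p,M=tool()
d=lambda L:np.array(L)/5+[280,150]-.4
e=lambda L:np.array(L)/5+[280,260]-.4
k=ray(f,d([(70,83),(364,84),(348,540),(69,537)]),.034)
def ang(a,b): return np.degrees(np.arctan2(*(b-a)[[1,0]]))
print("block",k,k.mean(0),np.linalg.norm(np.roll(k,-1,0)-k,axis=1),ang(k[0],k[3]),ang(k[1],k[2]))
g=ray(f,d([(172,190),(258,190),(252,498),(166,498)]),.062);print("bar",g,g.mean(0),np.linalg.norm(np.roll(g,-1,0)-g,axis=1),ang(g[0],g[3]))
l=ray(f,e([(82,272),(527,235)]),.012);print("line",l,ang(l[0],l[1]))
s=ray(f,np.r_[d([(495,10)]),e([(545,490)])],.012);print("strip foot",s,ang(*s))
print("tool",p,hd(M))
f=r.grab_frame("top")
c=lambda L:np.array(L)/3.4+[200,210]
print("bar top view",ray(f,c([(294,285),(402,291),(406,263),(297,253)]),.062).mean(0))
```

```text
block [[0.4548 0.4481 0.034 ]
 [0.5088 0.4447 0.034 ]
 [0.5028 0.3554 0.034 ]
 [0.4472 0.3594 0.034 ]] [0.4784 0.4019 0.034 ] [0.0542 0.0895 0.0557 0.0891] -94.84170464890931 -93.88317148593627
bar [[0.473  0.4318 0.062 ]
 [0.4878 0.4309 0.062 ]
 [0.4839 0.375  0.062 ]
 [0.4683 0.3759 0.062 ]] [0.4782 0.4034 0.062 ] [0.0148 0.056  0.0156 0.0561] -94.83080930045512
line [[0.4424 0.2835 0.012 ]
 [0.5419 0.2868 0.012 ]] 1.9198633870643314
strip foot [[0.5364 0.4549 0.012 ]
 [0.5458 0.2201 0.012 ]] -87.71428575737266
tool [0.477  0.4014 0.2451] -3.6668645539215623
bar top view [0.4741 0.4033 0.062 ]
```

>>> send_rows(plan=[[-0.05,4,0.16,0.5,1],[0,5,0,0,1],[0,4,0,0,1],[0,3,0,0,1],[0,2,0,0,1],[0,1.3,0,0,1],[0,0,0,0,1],[0,0,0,0,1],[0,0,0,0,1]])

```text
clock: 5.25
tcp_pos: [0.4771, 0.4037, 0.0534]
orientation: [-1.569, 0.057, -0.059]
contact_force: [-0.6, 0.8, 0.0]
grip_width: 0.0854
```

Run:
```python
from h import *
np.set_printoptions(precision=4,suppress=True)
o=r.get_obs();p,M=tool(o);print(p,hd(M),M[:,1],o["contact_force"],o["clock"])
f=r.grab_frame("wrist"); cv2.imwrite("pics/w2.png",f["image"][:,:,::-1])
```

```text
[0.4771 0.4037 0.0534] -4.200617435855884 [ 0.0014  0.0012 -1.    ] [-0.6327  0.8164  0.0016] 5.25
```

View pics/w2.png

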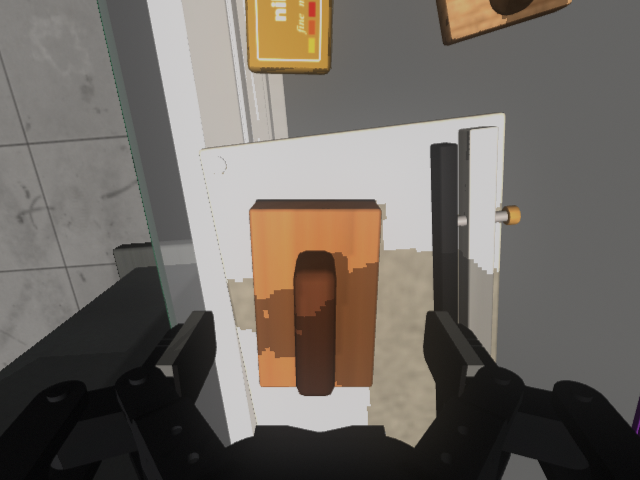

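>>> send_rows(force=45, plan=[[0,0,0,0,0.5],[0,0,0,0,0.3],[0,0,0,0,0.2],[0,0,0,0,0.1],[0,0,0,0,0],[0,0,0,0,0],[0,0,0,0,0],[0,0,0,0,0]])

```text
clock: 6.3
tcp_pos: [0.4766, 0.4032, 0.0524]
orientation: [-1.57, 0.057, -0.058]
contact_force: [-1.0, -0.8, 2.4]
grip_width: 0.0153
```

Run:
```python
from h import *
np.set_printoptions(precision=4,suppress=True)
o=r.get_obs();p,M=tool(o);print(p,hd(M),M[:,1],o["contact_force"],o["moment"],o["clock"])
f=r.grab_frame("wrist"); cv2.imwrite("pics/w3.png",f["image"][:,:,::-1])
```

```text
[0.4766 0.4032 0.0524] -4.194412939607275 [ 0.0001  0.0002 -1.    ] [-1.0436 -0.8146  2.3985] [-0.053   0.2944  0.0036] 6.3
```

View pics/w3.png

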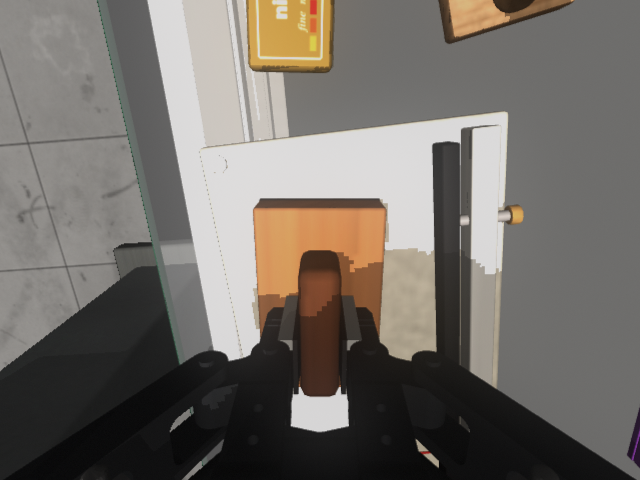

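>>> send_rows(plan=[[0,0,0,-1.7,0],[0,0,0,-1.7,0],[0,0,0,-1.7,0],[0,0,0,-1.6,0],[0,0,0,0,0],[0,0,0,0,0]])

```text
clock: 7.1
tcp_pos: [0.4768, 0.4032, 0.0524]
orientation: [-1.57, -0.035, 0.034]
contact_force: [0.6, 0.4, 2.7]
grip_width: 0.0152
```

Run:
```python
from h import *
np.set_printoptions(precision=4,suppress=True)
o=r.get_obs();p,M=tool(o);print(p,hd(M),M[:,1],o["contact_force"],o["moment"],o["clock"])
for n in("wrist","top"):
    f=r.grab_frame(n); cv2.imwrite(f"pics/{n}4.png",f["image"][:,:,::-1])
a=cv2.imread("pics/wrist4.png")[110:310,190:510]; cv2.imwrite("pics/w4c.png",cv2.resize(a,(800,500),interpolation=cv2.INTER_CUBIC))
a=cv2.imread("pics/top4.png")[230:330,255:415]; cv2.imwrite("pics/t4c.png",cv2.resize(a,(800,500),interpolation=cv2.INTER_CUBIC))
```

```text
[0.4768 0.4032 0.0524] 2.515496947001026 [ 0.0005  0.0002 -1.    ] [0.6133 0.3809 2.7046] [ 0.1275 -0.0409  0.1168] 7.1
```

View pics/w4c.png

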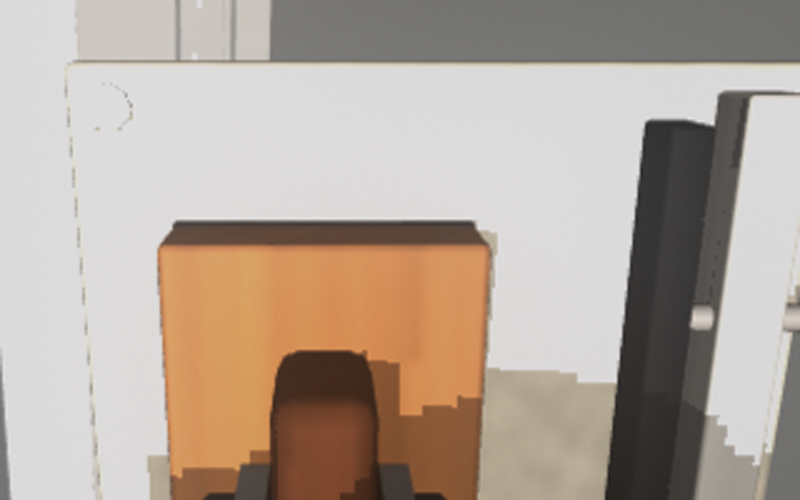

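View pics/t4c.png

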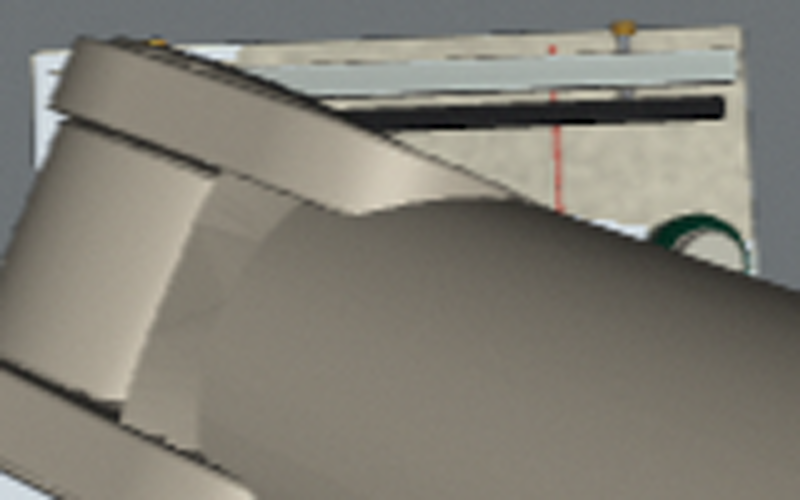

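Run:
```python
from h import *
np.set_printoptions(precision=4,suppress=True)
f=r.grab_frame("wrist"); p,M=tool()
d=lambda L:np.array(L)/2.5+[190,110]-.3
def ang(a,b): return np.degrees(np.arctan2(*(b-a)[[1,0]]))
s=ray(f,d([(641,170),(606,498)]),.012);print(s,ang(*s))
e=ray(f,d([(68,62),(800,62)]),.012); print("rear edge",e,ang(*e))
k=ray(f,d([(160,244),(490,244)]),.034);print(k,ang(*k),np.linalg.norm(k[1]-k[0]))
t=np.radians(-87.5);u=np.array([np.cos(t),np.sin(t)]);v=np.array([-u[1],u[0]])
print("strip v",s[:,:2]@v,"block side v",k[:,:2]@v,"u:rear edge",e[:,:2]@u,"block rear",k[:,:2]@u, "tcp",p[:2]@u,p[:2]@v)
```

```text
[[0.5336 0.4617 0.012 ]
 [0.5366 0.394  0.012 ]] -87.4213910649783
rear edge [[0.4284 0.4762 0.012 ]
 [0.559  0.482  0.012 ]] 2.542665329405103
[[0.4483 0.4487 0.034 ]
 [0.5027 0.4511 0.034 ]] 2.5452802189139585 0.054514222251331554
strip v [0.5532 0.5533] block side v [0.4674 0.5219] u:rear edge [-0.4571 -0.4572] block rear [-0.4287 -0.4288] tcp -0.3820498268211167 0.49397001946924696
```

>>> send_rows(plan=[[0.2,0,0,0,0],[0.4,0,0,0,0],[0.4,0,0,0,0],[0.4,0,0,0,0],[0.4,0,0,0,0],[0.4,0,0,0,0],[0.3,0,0,0,0],[0.1,0,0,0,0]])

```text
clock: 8.25
tcp_pos: [0.4986, 0.4054, 0.0525]
orientation: [-1.571, -0.032, 0.04]
contact_force: [-10.2, -1.3, 12.1]
grip_width: 0.015
```

```bash
cat > st.py <<'E'
from h import *
np.set_printoptions(precision=4,suppress=True)
o=r.get_obs();p,M=tool(o)
t=np.radians(-87.5);u=np.array([np.cos(t),np.sin(t)]);v=np.array([-u[1],u[0]])
F=o["contact_force"]; print("u,v,z",p[:2]@u,p[:2]@v,p[2],"hd",hd(M),"Fu,Fv,Fz",F[:2]@u,F[:2]@v,F[2],"M",o["moment"],"tilt",M[2,0],M[2,2],"gw",o["grip_width"],o["clock"])
E
python3 st.py
```

```text
u,v,z -0.3832739401994063 0.515842637749862 0.05250449244923788 hd 2.630482317785385 Fu,Fv,Fz 0.8361741758883767 -10.26071125852413 12.075209066242135 M [-0.1417  2.2821 -0.0188] tilt -0.005205289695522933 -0.00025683354861449903 gw 0.015019741956195027 8.25
```

>>> send_rows(plan=[[0,0,0,0,0],[0,0,0,0,0]])

```text
clock: 8.5
tcp_pos: [0.4986, 0.4054, 0.0525]
orientation: [-1.571, -0.032, 0.04]
contact_force: [-8.7, -0.2, 10.2]
grip_width: 0.0152
```

```bash
python3 st.py
python3 - <<'E'
from h import *
f=r.grab_frame("wrist"); cv2.imwrite("pics/w5.png",f["image"][:,:,::-1])
a=cv2.imread("pics/w5.png")[110:310,190:510]; cv2.imwrite("pics/w5c.png",cv2.resize(a,(800,500),interpolation=cv2.INTER_CUBIC))
E
```

```text
u,v,z -0.3832344421824849 0.5158503544456902 0.05248708825753725 hd 2.6350293825783973 Fu,Fv,Fz -0.15292093560763403 -8.684316950661964 10.165412867800484 M [-0.0747  1.9838 -0.0384] tilt -0.005007245060158944 -0.00026027752755958256 gw 0.015184287579651625 8.5
```

View pics/w5c.png

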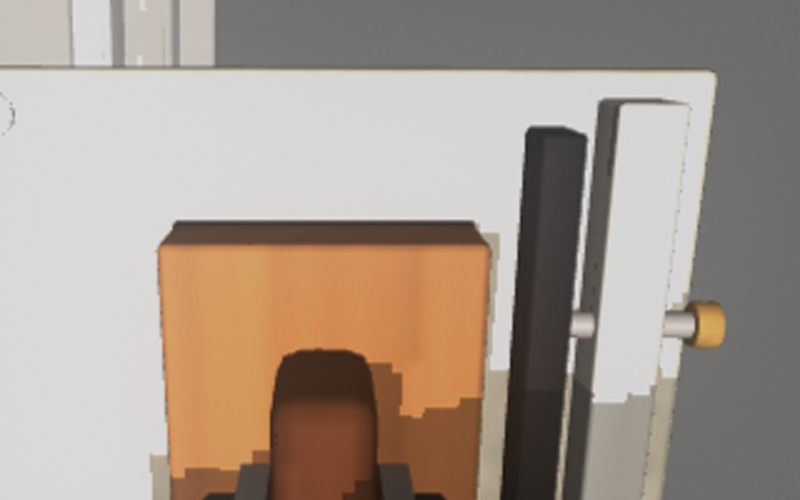

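>>> send_rows(plan=[[0,-0.05,0,0,0],[0,-0.05,0,0,0],[0,0,0,0,0],[0,0,0,0,0]])

```text
clock: 9.05
tcp_pos: [0.5029, 0.4033, 0.0526]
orientation: [-1.572, -0.033, 0.034]
contact_force: [0.0, -0.0, -3.1]
grip_width: 0.0152
```

```bash
python3 st.py
```

```text
u,v,z -0.38093233898159634 0.5200491393959659 0.05261520861259448 hd 2.4492299903817307 Fu,Fv,Fz 0.043907982354367416 0.010817298827989702 -3.1413550205551535 M [-0.025   0.0149 -0.0119] tilt -0.0003847761804002883 -0.0012909345582786114 gw 0.015241324571545785 9.05
```

>>> send_rows(plan=[[0.1,0.01,0,0,0],[0.1,0,0,0,0],[0.1,0,0,0,0],[0,0,0,0,0]])

```text
clock: 9.55
tcp_pos: [0.5058, 0.4043, 0.0532]
orientation: [-1.571, -0.034, 0.034]
contact_force: [0.0, 0.4, -3.0]
grip_width: 0.0149
```

```bash
python3 st.py
```

```text
u,v,z -0.3818742141315189 0.5229079685510252 0.05320022689861638 hd 2.493455085137016 Fu,Fv,Fz -0.4316820254022998 0.03778113820449455 -3.0486761662657575 M [-0.0051  0.0209  0.0036] tilt 0.0001103540395270379 -3.569170780265418e-05 gw 0.014890298402715912 9.55
```

>>> send_rows(plan=[[0,0.03,0,0,0],[0,0.02,0,0,0],[0,0,0,0,0]])

```text
clock: 9.93
tcp_pos: [0.5055, 0.4044, 0.0527]
orientation: [-1.571, -0.034, 0.034]
contact_force: [0.8, 0.7, -3.8]
grip_width: 0.0153
```

```bash
python3 st.py
```

```text
u,v,z -0.38193014832129346 0.5226879805717541 0.052670155037544346 hd 2.505444523483604 Fu,Fv,Fz -0.6750501881265164 0.8562763463438059 -3.7594135428076014 M [-0.0092  0.0062 -0.0158] tilt -4.522518194711653e-05 -6.078924503150063e-05 gw 0.015251690885060945 9.925
```

>>> send_rows(plan=[[0,0.03,0,0,0],[0,0.02,0,0,0],[0,0,0,0,0]])

```text
clock: 10.3
tcp_pos: [0.5056, 0.4044, 0.0525]
orientation: [-1.571, -0.034, 0.034]
contact_force: [-0.5, -1.3, -0.1]
grip_width: 0.0153
```

```bash
python3 st.py
```

```text
u,v,z -0.38197051605641175 0.5227888877558812 0.05247179706179953 hd 2.5023392129644386 Fu,Fv,Fz 1.2856537047443712 -0.5847614195771621 -0.07785307499302807 M [-0.1938  0.1925 -0.0149] tilt 0.00019871098526310152 -2.999892530525239e-05 gw 0.015258407887079668 10.3
```

>>> send_rows(plan=[[0.05,0,0,0,0],[0.05,0,0,0,0],[0.05,0,0,0,0],[0,0,0,0,0]])

```text
clock: 10.8
tcp_pos: [0.5063, 0.4047, 0.0524]
orientation: [-1.571, -0.034, 0.035]
contact_force: [-4.6, -2.5, 4.8]
grip_width: 0.015
```

```bash
python3 st.py
```

```text
u,v,z -0.3822015987587219 0.5234459157835081 0.052427508045461674 hd 2.528924021942231 Fu,Fv,Fz 2.288510284463894 -4.710368559786727 4.813408820581245 M [-0.4198  1.0279  0.0136] tilt -0.0009610266727280194 -0.00017232001570399724 gw 0.01496844519280393 10.8
```

>>> send_rows(plan=[[0,-0.03,0,0,0],[0,0,0,0,0],[0.05,0,0,0,0],[0.05,0,0,0,0],[0,0,0,0,0]])

```text
clock: 11.42
tcp_pos: [0.507, 0.4048, 0.0525]
orientation: [-1.571, -0.034, 0.036]
contact_force: [-5.1, -1.2, 1.9]
grip_width: 0.015
```

```bash
python3 st.py
```

```text
u,v,z -0.38227638732938396 0.5241897753242479 0.052468000467274054 hd 2.533805831598322 Fu,Fv,Fz 0.9848940989370438 -5.150944264778121 1.8851490931481716 M [-0.1107  1.2767 -0.1024] tilt -0.0014917992681843413 -8.645337562329658e-05 gw 0.014974437655208695 11.425
```

```bash
cat > pic.py <<'E'
import sys
from h import *
n=sys.argv[1]
f=r.grab_frame("wrist"); cv2.imwrite(f"pics/w{n}.png",f["image"][:,:,::-1])
a=cv2.imread(f"pics/w{n}.png")[180:330,340:500]; cv2.imwrite(f"pics/w{n}c.png",cv2.resize(a,(640,600),interpolation=cv2.INTER_CUBIC))
E
python3 pic.py 6
```

```text
(no output)
```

View pics/w6c.png

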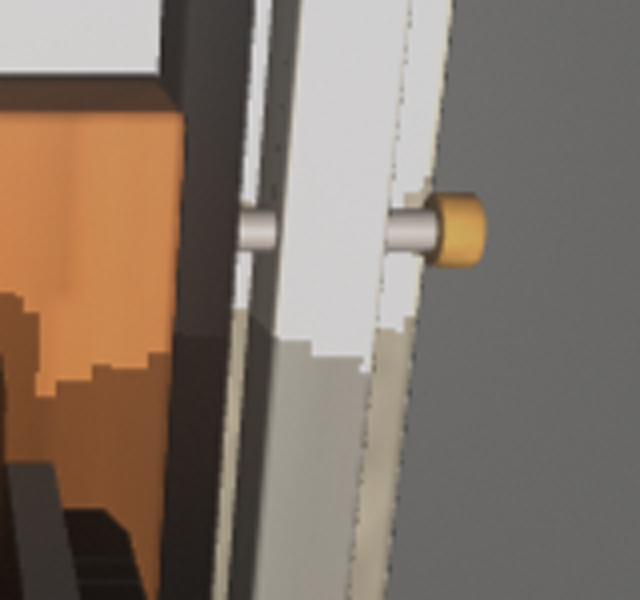

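>>> send_rows(plan=[[0.05,0,0,0,0],[0.05,0,0,0,0],[0,0,0,0,0]])

```text
clock: 11.85
tcp_pos: [0.5071, 0.4048, 0.0525]
orientation: [-1.571, -0.033, 0.037]
contact_force: [-8.3, -1.6, 4.3]
grip_width: 0.0152
```

```bash
python3 st.py
```

```text
u,v,z -0.382274987631064 0.5242634526892436 0.05248854527066531 hd 2.55094942392825 Fu,Fv,Fz 1.2012467295602662 -8.31822514884848 4.323633779304864 M [-0.2949  1.7798 -0.0703] tilt -0.0028431084207159105 -0.0006657575012114503 gw 0.015204877886654746 11.85
```

>>> send_rows(plan=[[0,-0.02,0,0,0],[0,0,-0.1,0,0],[0,0,-0.15,0,0],[0,0,-0.2,0,0],[0,0,-0.2,0,0],[0,0,-0.2,0,0]])

```text
clock: 12.6
tcp_pos: [0.5073, 0.399, 0.0527]
orientation: [-1.566, -0.034, 0.038]
contact_force: [-6.0, 5.3, -1.1]
grip_width: 0.0151
```

```bash
python3 st.py
```

```text
u,v,z -0.3764586690738337 0.5242636125453246 0.052736975097542375 hd 2.627244508669649 Fu,Fv,Fz -5.530546981674218 -5.7549511289646205 -1.1388452368175854 M [ 1.1492  1.5509 -0.0128] tilt -0.001887749067897182 0.004202476807288025 gw 0.015119303110692409 12.6
```

>>> send_rows(plan=[[0.03,0,-0.2,0,0],[0,0,-0.2,0,0],[0,0,-0.2,0,0],[0,0,-0.2,0,0],[0,0,-0.2,0,0],[0,0,-0.2,0,0],[0,0,-0.2,0,0],[0,0,-0.2,0,0]])

```text
clock: 13.6
tcp_pos: [0.508, 0.3834, 0.0528]
orientation: [-1.566, -0.034, 0.038]
contact_force: [-7.3, 5.7, -2.2]
grip_width: 0.0152
```

```bash
python3 st.py
```

```text
u,v,z -0.36082849995837635 0.5242368009052832 0.05277222019379908 hd 2.647052876957626 Fu,Fv,Fz -5.993306433966243 -7.0087656596114165 -2.1618751112405405 M [ 1.3185  1.6944 -0.0846] tilt -0.002219521003754242 0.004587022275123864 gw 0.015225937907158123 13.6
```

>>> send_rows(plan=[[0,0.01,-0.2,0,0],[0,0,-0.25,0,0],[0,0,-0.25,0,0],[0,0,-0.25,0,0],[0,0,-0.25,0,0],[0,0,-0.25,0,0],[0,0,-0.25,0,0],[0,0,-0.2,0,0],[0,0,-0.2,0,0]])

```text
clock: 14.72
tcp_pos: [0.5089, 0.3626, 0.0528]
orientation: [-1.566, -0.035, 0.038]
contact_force: [-7.9, 6.0, -1.5]
grip_width: 0.015
```

```bash
python3 st.py;python3 - <<'E'
from h import *
for n in("wrist","top","scene"):
    f=r.grab_frame(n); cv2.imwrite(f"pics/{n}7.png",f["image"][:,:,::-1])
a=cv2.imread("pics/top7.png")[230:330,255:415]; cv2.imwrite("pics/t7c.png",cv2.resize(a,(800,500),interpolation=cv2.INTER_CUBIC))
a=cv2.imread("pics/scene7.png")[210:350,270:450]; cv2.imwrite("pics/s7c.png",cv2.resize(a,(770,600),interpolation=cv2.INTER_CUBIC))
E
```

```text
u,v,z -0.34006383575118104 0.5242505724559354 0.05275622684923777 hd 2.656610820235373 Fu,Fv,Fz -6.30755838646154 -7.622349491509344 -1.5004215165725203 M [ 1.4172  1.7858 -0.0877] tilt -0.0021046698026501824 0.0048910489908396415 gw 0.015034948603187909 14.725
```

View pics/wrist7.png

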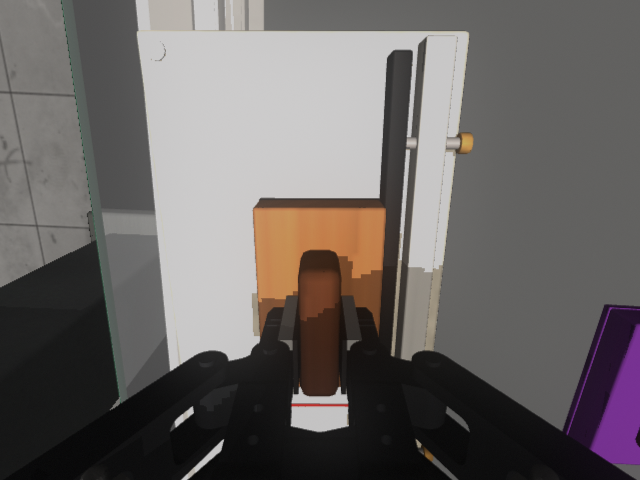

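View pics/t7c.png

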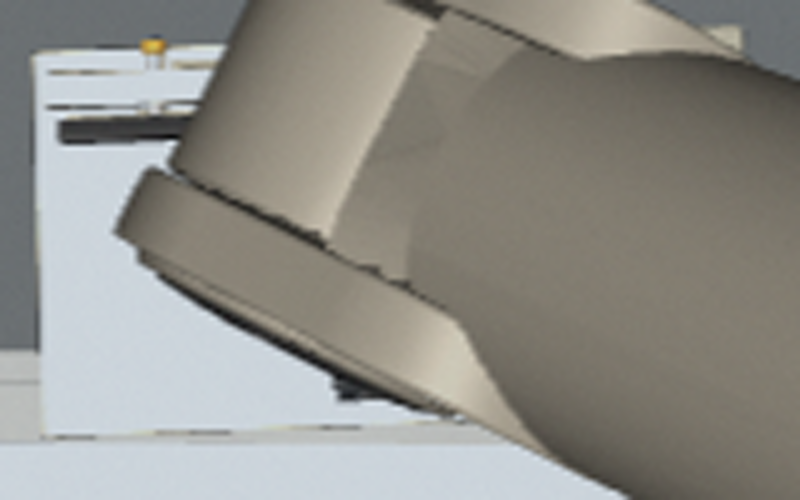

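View pics/s7c.png

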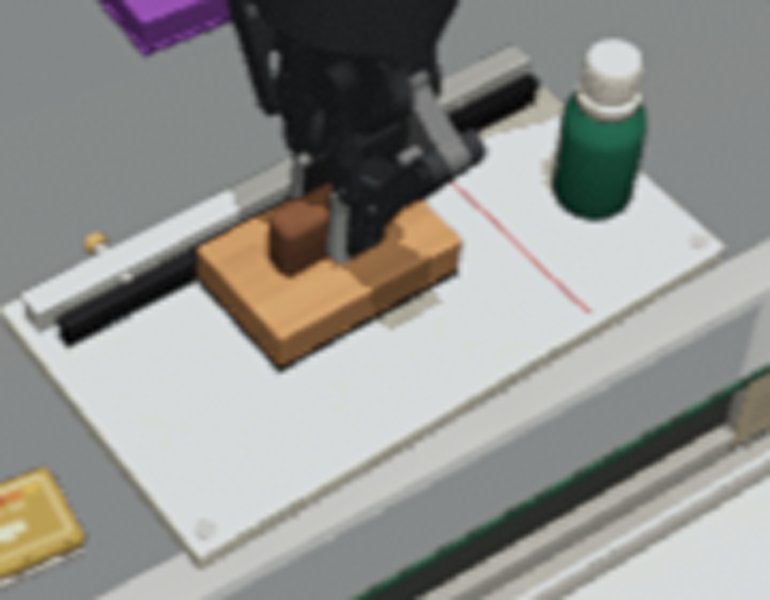

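```bash
cat > m.py <<'E'
from h import *
np.set_printoptions(precision=4,suppress=True)
t=np.radians(-87.5);u=np.array([np.cos(t),np.sin(t)]);v=np.array([-u[1],u[0]])
def uv(P): return np.c_[P[:,:2]@u,P[:,:2]@v]
E
python3 - <<'E'
from m import *
f=r.grab_frame("wrist");p,M=tool()
print("tcp",p[:2]@u,p[:2]@v)
print("line",uv(ray(f,[(292,404.5),(346,404.5)],.012)))
print("rear edge board",uv(ray(f,[(140,32),(465,32.5)],.012)))
print("block rear top",uv(ray(f,[(255,207.5),(384,207.5)],.034)))
print("bar rear, front end",uv(ray(f,[(320,280),(320,394)],.062)))
g=r.grab_frame("scene")
c=lambda L:np.array(L)/4.278+[270,210]-.4
print("s front bottom",uv(ray(g,c([(457,270),(281,368)]),.012)))
print("s top",uv(ray(g,c([(461,243),(284,341),(200,250)]),.034)))
print("s line",uv(ray(g,c([(590,312),(455,184)]),.012)), "board corners",uv(ray(g,c([(205,563),(723,245)]),.012)))
E
```

```text
tcp -0.33981098677244265 0.5242453907115078
line [[-0.2668  0.5093]
 [-0.267   0.5402]]
rear edge board [[-0.4555  0.45  ]
 [-0.4556  0.5846]]
block rear top [[-0.3863  0.4979]
 [-0.3865  0.5514]]
bar rear, front end [[-0.366   0.525 ]
 [-0.3166  0.5252]]
s front bottom [[-0.296   0.4976]
 [-0.3834  0.4976]]
s top [[-0.2994  0.4941]
 [-0.3855  0.4939]
 [-0.3859  0.549 ]]
s line [[-0.2665  0.451 ]
 [-0.2667  0.5346]] board corners [[-0.4571  0.4423]
 [-0.1983  0.4467]]
```

>>> send_rows(plan=[[0,0,-0.2,0,0],[0,0,-0.2,0,0],[0,0,-0.2,0,0],[0,0,-0.2,0,0],[0,0,-0.2,0,0],[0,0,-0.2,0,0],[0,0,-0.15,0,0],[0,0,0,0,0],[0,0,0,0,0],[0,0,0,0,0]])

```text
clock: 16.23
tcp_pos: [0.5095, 0.349, 0.0527]
orientation: [-1.566, -0.034, 0.038]
contact_force: [-8.2, 6.5, 0.3]
grip_width: 0.0149
```

```bash
python3 st.py;python3 - <<'E'
from h import *
for n in("wrist","scene"):
    f=r.grab_frame(n); cv2.imwrite(f"pics/{n}8.png",f["image"][:,:,::-1])
a=cv2.imread("pics/scene8.png")[220:320,310:440]; cv2.imwrite("pics/s8c.png",cv2.resize(a,(780,600),interpolation=cv2.INTER_CUBIC))
a=cv2.imread("pics/wrist8.png")[10:430,130:480]; cv2.imwrite("pics/w8c.png",a)
E
```

```text
u,v,z -0.3264225040930142 0.5242358422623378 0.05272388932949892 hd 2.6481050538510273 Fu,Fv,Fz -6.878118155829992 -7.925805122701669 0.25684350401361233 M [ 1.302   1.8528 -0.1248] tilt -0.0022374276222018076 0.004463233190618976 gw 0.014921920642773591 16.225
```

View pics/w8c.png

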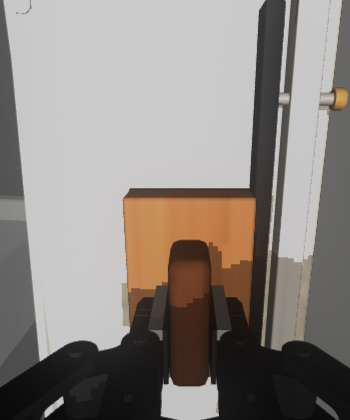

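View pics/s8c.png

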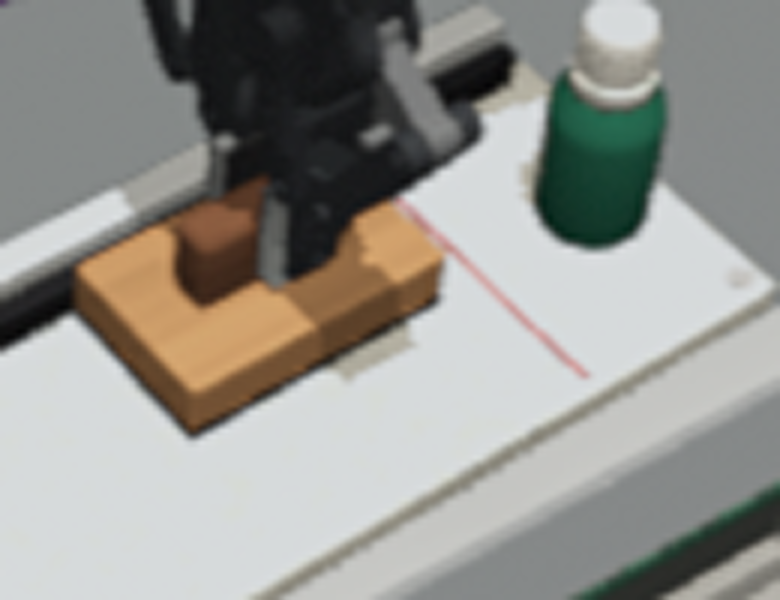

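Run:
```python
from m import *
f=r.grab_frame("wrist");p,M=tool()
print("tcp",p[:2]@u,p[:2]@v)
print("block rear top",uv(ray(f,[(255,207.5),(384,207.5)],.034)), f["cam_to_world"][:3,3])
g=r.grab_frame("scene")
c=lambda L:np.array(L)/6+[310,220]-.4
print("s front bottom",uv(ray(g,c([(437,304),(193,435)]),.012)))
print("s top",uv(ray(g,c([(442,264),(193,394),(76,272)]),.034)))
print("s line",uv(ray(g,c([(587,375),(402,204)]),.012)))
```

```text
tcp -0.3264193922007012 0.5242088874497758
block rear top [[-0.3729  0.4979]
 [-0.3731  0.5514]] [0.5068 0.4269 0.1814]
s front bottom [[-0.2839  0.4961]
 [-0.3702  0.4975]]
s top [[-0.2871  0.4933]
 [-0.3729  0.4953]
 [-0.3738  0.5491]]
s line [[-0.266   0.4518]
 [-0.2673  0.5321]]
```

>>> send_rows(plan=[[0,0,-0.15,0,0],[0,0,-0.15,0,0],[0,0,-0.15,0,0],[0,0,-0.15,0,0],[0,0,-0.15,0,0],[0,0,-0.15,0,0],[0,0,-0.15,0,0],[0,0,-0.1,0,0],[0,0,0,0,0],[0,0,0,0,0]])

```text
clock: 17.68
tcp_pos: [0.51, 0.3376, 0.0527]
orientation: [-1.566, -0.035, 0.038]
contact_force: [-8.3, 5.3, 0.1]
grip_width: 0.0152
```

```bash
python3 st.py;python3 - <<'E'
from h import *
for n in("wrist","scene"):
    f=r.grab_frame(n); cv2.imwrite(f"pics/{n}9.png",f["image"][:,:,::-1])
a=cv2.imread("pics/scene9.png")[235:315,330:430]; cv2.imwrite("pics/s9c.png",cv2.resize(a,(750,600),interpolation=cv2.INTER_CUBIC))
E
```

```text
u,v,z -0.3150742853833064 0.524249518236837 0.05274960369299906 hd 2.6563482396928793 Fu,Fv,Fz -5.626437236741844 -8.09805892420388 0.13493145522792693 M [ 1.4444  1.8586 -0.0684] tilt -0.002154278389097819 0.004679726400722839 gw 0.015248177859175153 17.675
```

View pics/s9c.png

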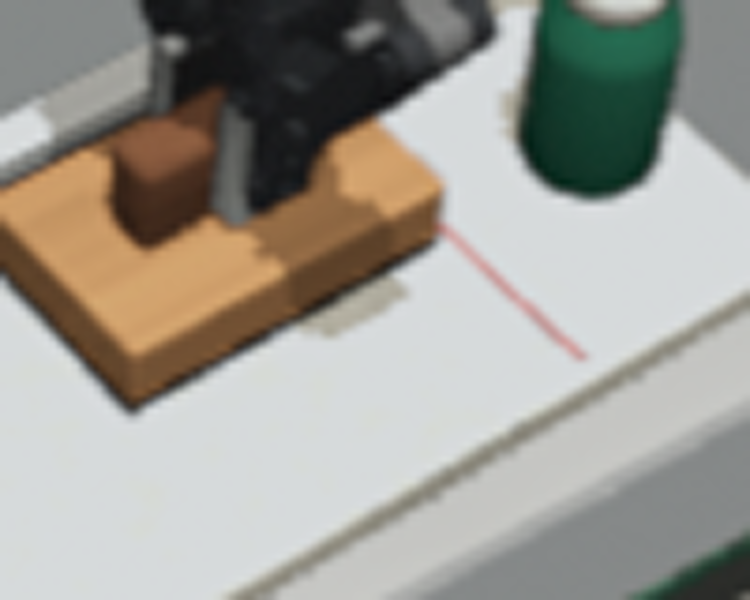

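View pics/wrist9.png

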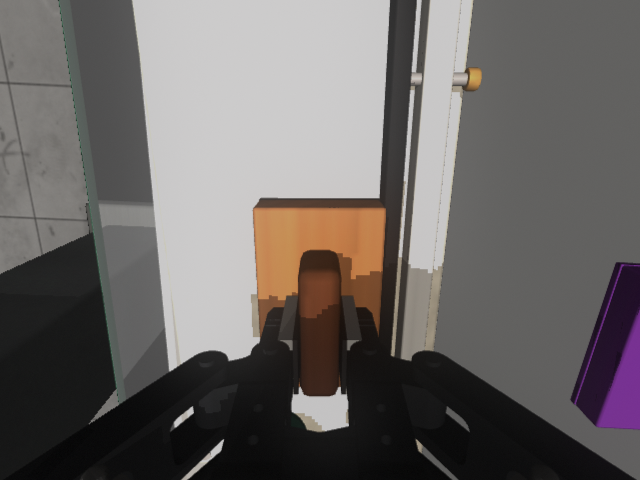

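Run:
```python
from m import *
p,M=tool()
g=r.grab_frame("scene")
c=lambda L:np.array(L)/7.5+[330,235]-.43
print("tcp",p[:2]@u)
print("s front bottom",uv(ray(g,c([(440,237),(133,411)]),.012)))
print("s top",uv(ray(g,c([(443,188),(135,353)]),.034)))
print("s line",uv(ray(g,c([(585,358),(450,232)]),.012)))
# model overlay: hypotheses
I=cv2.imread("pics/scene9.png")
uc=-.2667-.0049-.045; vc=p[:2]@v
L=[]
for du,dv,z in [(45,-28,12),(-45,-28,12),(45,-28,34),(-45,-28,34),(-45,28,34)]:
    q=(uc+du/1e3)*u+(vc+dv/1e3)*v; L.append([*q,z/1e3])
print((proj(g,L)+.43-[330,235])*7.5)
```

```text
tcp -0.31508854064842373
s front bottom [[-0.2695  0.4976]
 [-0.3591  0.4969]]
s top [[-0.2738  0.495 ]
 [-0.3605  0.496 ]]
s line [[-0.2661  0.4514]
 [-0.2666  0.4974]]
[[436.8502 244.4904]
 [125.9585 417.8766]
 [446.917  180.7099]
 [130.5138 354.5704]
 [-18.6409 196.2514]]
```

>>> send_rows(plan=[[0,0,-0.1,0,0],[0,0,-0.1,0,0],[0,0,-0.1,0,0],[0,0,0,0,0],[0,0,0,0,0]])

```text
clock: 18.45
tcp_pos: [0.5101, 0.3347, 0.0527]
orientation: [-1.566, -0.035, 0.038]
contact_force: [-9.0, 5.7, 0.4]
grip_width: 0.0154
```

```bash
python3 st.py;python3 - <<'E'
from h import *
for n in("wrist","scene"):
    f=r.grab_frame(n); cv2.imwrite(f"pics/{n}10.png",f["image"][:,:,::-1])
a=cv2.imread("pics/scene10.png")[235:315,330:430]; cv2.imwrite("pics/s10c.png",cv2.resize(a,(750,600),interpolation=cv2.INTER_CUBIC))
E
```

```text
u,v,z -0.3121177879028627 0.5242327922333764 0.052733430425615964 hd 2.6578682247391283 Fu,Fv,Fz -6.1271691441668645 -8.790173606429049 0.4235293581437676 M [ 1.4776  1.8875 -0.1197] tilt -0.002192556283209756 0.004723009050884519 gw 0.015404969435757037 18.45
```

View pics/s10c.png

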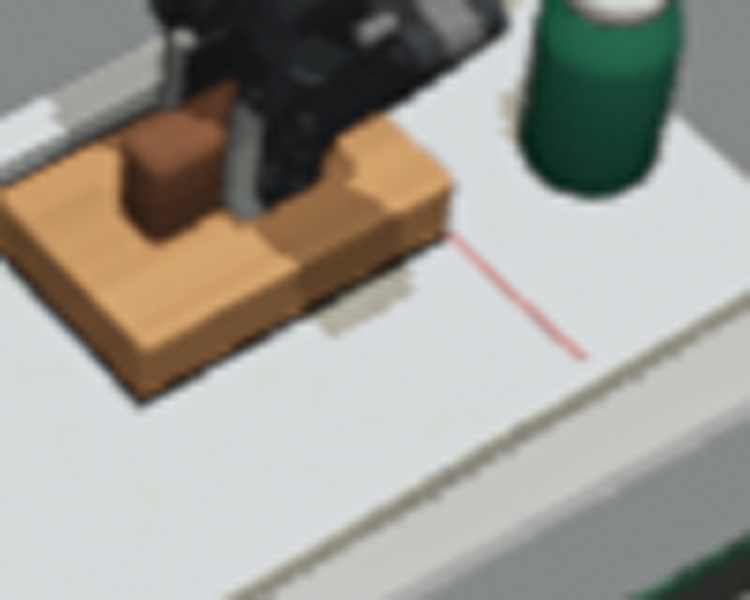

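>>> send_rows(plan=[[-0.05,0,0.1,0,0],[-0.05,0,0.1,0,0],[-0.05,0,0,0,0],[0,0,0,0,0],[0,0,0,0,0]])

```text
clock: 19.18
tcp_pos: [0.51, 0.3348, 0.0526]
orientation: [-1.568, -0.035, 0.036]
contact_force: [-4.8, 4.0, -1.0]
grip_width: 0.0152
```

```bash
python3 st.py
```

```text
u,v,z -0.3122460195743138 0.5241400446731114 0.05256183044883758 hd 2.574364949024789 Fu,Fv,Fz -4.25537007799538 -4.62040994326212 -0.9866292830075845 M [ 0.6974  1.0994 -0.0662] tilt -0.0007891348275987226 0.002463248372513549 gw 0.015239493710662256 19.175
```

>>> send_rows(plan=[[-0.05,0,0.1,0,0],[-0.05,0,0.05,0,0],[0,0,0,0,0],[0,0,0,0,0]])

```text
clock: 19.68
tcp_pos: [0.51, 0.3344, 0.0525]
orientation: [-1.571, -0.034, 0.034]
contact_force: [-2.2, 1.8, -2.2]
grip_width: 0.0148
```

```bash
python3 st.py
```

```text
u,v,z -0.3118140241312927 0.5241300140937765 0.05247659878309545 hd 2.4959481303538804 Fu,Fv,Fz -1.9106838977559715 -2.112640443336836 -2.1864393020016983 M [0.445  0.6018 0.0284] tilt -1.0933806063432444e-05 -8.88407887341125e-05 gw 0.01478229463006755 19.675
```

>>> send_rows(plan=[[0,0,0,0,0.3],[0,0,0,0,0.6],[0,0,0,0,0.7],[0,0,0,0,0.7],[0,0,0,0,0.7],[0,-2,0,0,0.7],[0,-4,0,0,0.7],[0,-4,0,0,0.7],[0,-5,0,0,0.7],[0,-4,0,0,0.7],[0,0,0,0,0.7],[0,0,0,0,0.7]])

```text
clock: 21.18
tcp_pos: [0.5097, 0.3342, 0.243]
orientation: [-1.571, -0.035, 0.034]
contact_force: [0.1, -0.4, -0.6]
grip_width: 0.06
```

>>> send_rows(plan=[[0,0,-3,0,0.7],[0,0,-4,0,0.7],[0,0,-3,0,0.7],[0,0,0,0,0.7],[0,0,0,0,0.7]])

```text
clock: 21.8
tcp_pos: [0.5137, 0.2352, 0.242]
orientation: [-1.57, -0.034, 0.036]
contact_force: [-0.1, 0.6, -0.6]
grip_width: 0.0599
```

```bash
python3 st.py;python3 - <<'E'
from h import *
for n in("wrist","scene","top"):
    f=r.grab_frame(n); cv2.imwrite(f"pics/{n}11.png",f["image"][:,:,::-1])
a=cv2.imread("pics/scene11.png")[235:315,330:430]; cv2.imwrite("pics/s11c.png",cv2.resize(a,(750,600),interpolation=cv2.INTER_CUBIC))
E
```

```text
u,v,z -0.2125222866335951 0.5235059685514619 0.24201841696690102 hd 2.539077761388449 Fu,Fv,Fz -0.6078778957392038 -0.10497565539367959 -0.6392760493050104 M [ 0.0364 -0.0478  0.0704] tilt -0.0012787049694430175 0.00023041840266863067 gw 0.05993882904243432 21.8
```

View pics/wrist11.png

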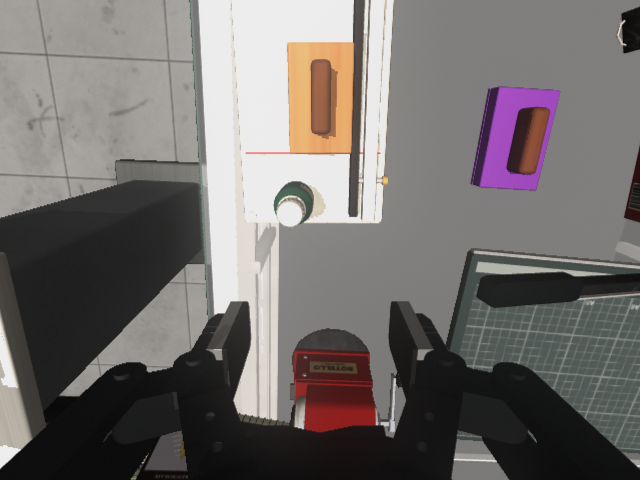

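View pics/s11c.png

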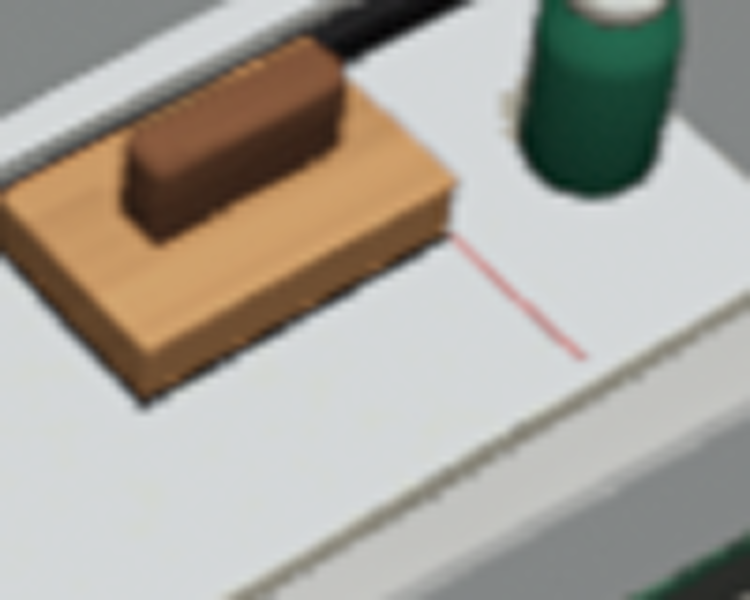

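Run:
```python
import cv2
a=cv2.imread("pics/wrist11.png")[135:175,280:370]; cv2.imwrite("pics/w11c.png",cv2.resize(a,(900,400),interpolation=cv2.INTER_CUBIC))
a=cv2.imread("pics/top11.png")[230:330,255:415]; cv2.imwrite("pics/t11c.png",cv2.resize(a,(800,500),interpolation=cv2.INTER_CUBIC)) 
a=cv2.imread("pics/wrist11.png")[135:175,280:360]; cv2.imwrite("pics/w11c.png",cv2.resize(a,(800,400),interpolation=cv2.INTER_CUBIC))
```

```text
(no output)
```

View pics/w11c.png

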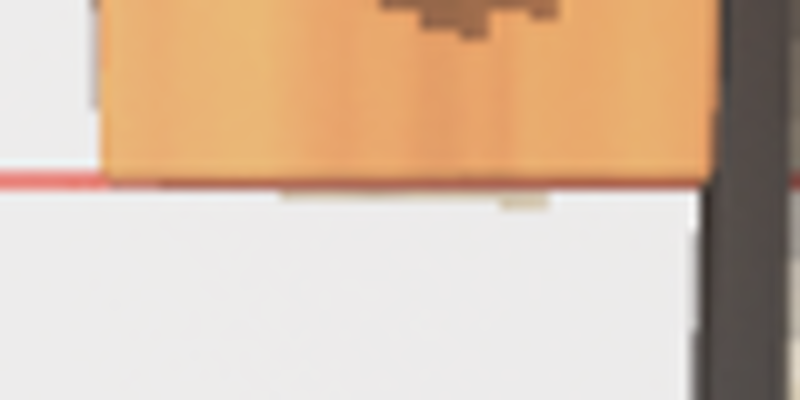

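View pics/t11c.png

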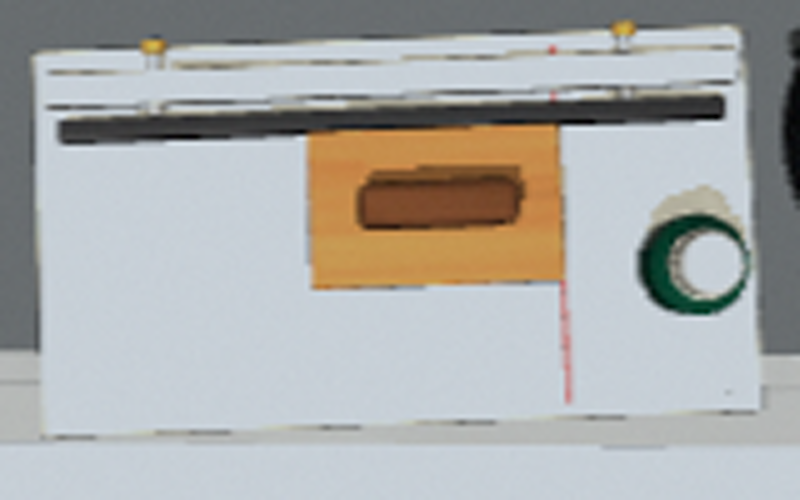

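Run:
```python
from m import *
f=r.grab_frame("wrist");I=f["image"].astype(int)
for x in (286,300,310,330,345):
    print(x,[tuple(I[y,x]) for y in range(150,157)])
T=f["cam_to_world"];print("cam u",T[:2,3]@u,T[2,3])
print("front top",uv(ray(f,[(300,152.6),(340,152.8)],.034)),"line",uv(ray(f,[(270,152.8),(286,152.8)],.012)))
g=r.grab_frame("top"); 
c=lambda L:np.array(L)/5+[255,230]-.4
print("cam u",g["cam_to_world"][:2,3]@u)
print("top: front",uv(ray(g,c([(561,281),(559,125)]),.034)),"rear",uv(ray(g,c([(312,289),(307,132)]),.034)),"line",uv(ray(g,c([(568,400),(563,290),(553,92)]),.012)))
```

```text
286 [(np.int64(237), np.int64(236), np.int64(236)), (np.int64(237), np.int64(236), np.int64(236)), (np.int64(237), np.int64(236), np.int64(236)), (np.int64(234), np.int64(154), np.int64(148)), (np.int64(234), np.int64(167), np.int64(161)), (np.int64(236), np.int64(230), np.int64(230)), (np.int64(237), np.int64(236), np.int64(236))]
300 [(np.int64(234), np.int64(179), np.int64(119)), (np.int64(234), np.int64(179), np.int64(118)), (np.int64(234), np.int64(180), np.int64(119)), (np.int64(216), np.int64(154), np.int64(105)), (np.int64(206), np.int64(136), np.int64(116)), (np.int64(233), np.int64(227), np.int64(226)), (np.int64(237), np.int64(236), np.int64(235))]
310 [(np.int64(234), np.int64(172), np.int64(112)), (np.int64(233), np.int64(171), np.int64(112)), (np.int64(234), np.int64(173), np.int64(112)), (np.int64(212), np.int64(149), np.int64(100)), (np.int64(174), np.int64(128), np.int64(107)), (np.int64(227), np.int64(221), np.int64(217)), (np.int64(236), np.int64(234), np.int64(234))]
330 [(np.int64(231), np.int64(163), np.int64(107)), (np.int64(231), np.int64(163), np.int64(106)),
[... 189 characters left out ...]
p.int64(233), np.int64(231), np.int64(229))]
345 [(np.int64(233), np.int64(174), np.int64(112)), (np.int64(233), np.int64(175), np.int64(113)), (np.int64(233), np.int64(176), np.int64(113)), (np.int64(218), np.int64(156), np.int64(102)), (np.int64(175), np.int64(107), np.int64(87)), (np.int64(229), np.int64(224), np.int64(223)), (np.int64(236), np.int64(235), np.int64(235))]
cam u -0.2917786956340016 0.37078185422792587
front top [[-0.2692  0.5063]
 [-0.2691  0.5425]] line [[-0.2675  0.4762]
 [-0.2675  0.4916]]
cam u -0.35223868393920016
top: front [[-0.2701  0.495 ]
 [-0.2682  0.5502]] rear [[-0.3581  0.4954]
 [-0.3578  0.5511]] line [[-0.2675  0.4523]
 [-0.2674  0.4918]
 [-0.2677  0.5638]]
```

>>> send_rows(plan=[[0,0,-3,0,0.7],[0,1,-3,0,0.7],[0,2,0,0,0.7],[0,1,0,0,0.7],[0,0,0,0,0.7],[0,0,0,0,0.7]])

```text
clock: 22.8
tcp_pos: [0.5172, 0.1756, 0.2032]
orientation: [-1.57, -0.036, 0.035]
contact_force: [0.5, 0.1, 0.0]
grip_width: 0.0595
```

Run:
```python
from m import *
f=r.grab_frame("wrist");cv2.imwrite("pics/wrist12.png",f["image"][:,:,::-1])
T=f["cam_to_world"];print("cam u",T[:2,3]@u,T[2,3])
print(proj(f,[[*((-.267)*u+.524*v),.012]]))
x,y=proj(f,[[*((-.267)*u+.524*v),.012]])[0].astype(int)
y0=max(0,y-30);a=cv2.imread("pics/wrist12.png")[y0:y0+60,x-60:x+60];print(x-60,y0); cv2.imwrite("pics/w12c.png",cv2.resize(a,(800,400),interpolation=cv2.INTER_CUBIC))
```

```text
cam u -0.2313213615536948 0.33159376623628356
[[318.4225  80.1241]]
258 50
```

View pics/w12c.png

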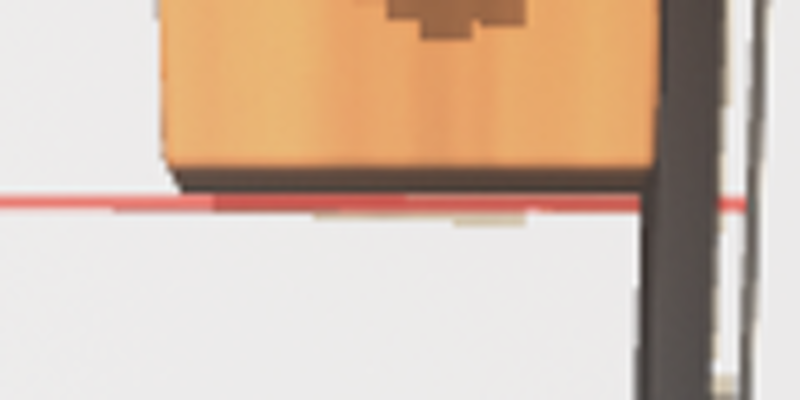

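Run:
```python
from m import *
I=cv2.imread("pics/wrist12.png")[:,:,::-1].astype(int)
for x in (265,275,292,300,310,330,345):
    print(x,[(y,*map(int,I[y,x])) for y in range(73,84)])
f=r.grab_frame("wrist")
print(uv(ray(f,[(320,78),(320,79),(320,80),(320,81)],.012))[:,0])
```

```text
265 [(73, 237, 236, 235), (74, 237, 235, 235), (75, 237, 236, 235), (76, 237, 235, 235), (77, 237, 236, 235), (78, 237, 235, 235), (79, 234, 175, 169), (80, 233, 125, 115), (81, 235, 200, 196), (82, 236, 232, 232), (83, 237, 235, 235)]
275 [(73, 237, 235, 235), (74, 237, 235, 235), (75, 236, 235, 235), (76, 237, 235, 235), (77, 237, 235, 235), (78, 237, 236, 235), (79, 234, 173, 168), (80, 233, 123, 114), (81, 213, 152, 147), (82, 233, 228, 228), (83, 237, 235, 235)]
292 [(73, 233, 167, 112), (74, 207, 143, 98), (75, 125, 92, 74), (76, 95, 77, 68), (77, 95, 77, 68), (78, 82, 71, 65), (79, 187, 97, 89), (80, 202, 88, 82), (81, 184, 118, 106), (82, 231, 226, 225), (83, 237, 235, 235)]
300 [(73, 233, 173, 113), (74, 212, 147, 99), (75, 128, 93, 73), (76, 94, 75, 65), (77, 92, 74, 65), (78, 82, 69, 64), (79, 188, 98, 89), (80, 202, 88, 81), (81, 184, 117, 105), (82, 230, 226, 224), (83, 236, 235, 234)]
310 [(73, 225, 155, 101), (74, 195, 134, 91), (75, 119, 87, 68), (76, 93, 73, 63), (77, 92, 73, 63), (78, 81, 68, 61), (79, 187, 96, 87), (80, 203, 87, 80), (81, 206, 125, 111), (82, 211, 188, 167), (83, 233, 230, 228)]
330 [(73, 225, 155, 101), (74, 195, 132, 89), (75, 117, 85, 66), (76, 88, 70, 60), (77, 88, 70, 60), (78, 77, 64, 57), (79, 188, 118, 105), (80, 202, 91, 83), (81, 205, 123, 109), (82, 208, 186, 165), (83, 210, 196, 175)]
345 [(73, 233, 169, 109), (74, 212, 144, 96), (75, 130, 92, 70), (76, 90, 70, 60), (77, 88, 69, 60), (78, 77, 64, 58), (79, 187, 118, 105), (80, 202, 92, 83), (81, 204, 123, 109), (82, 232, 226, 224), (83, 236, 234, 234)]
[-0.2685 -0.2677 -0.267  -0.2662]
```

Run:
```python
from m import *
r.grab_frame("top"); a=r.recognise("top","green_bottle"),r.recognise("top","stamp"),r.recognise("top","tin")
print([[d["rect"] for d in x][:1] for x in a], r.get_obs()["contact_force"], r.get_obs()["clock"])
print(r.hand_in())
```

```text
[[[381.7, 273.7, 403.2, 294.3]], [], [[219.8, 280.6, 248.2, 302.2]]] [ 0.087  -0.7581  1.3485] 23.1
the job is handed in; nothing more can be done
None
```

The block is in register: its long side lies on the black strip and its front edge is about 1 mm short of the red line's centre. I handed the job in at about 23 s; no verdict was given.

**What I did:** I gripped the block by its bar and turned it about 6.7° to match the board. I slid it onto the strip and then along it, with 5.8 to 8.8 N sideways on the tool. I paused about 16 mm before the line for the second step. At the end I eased the force off, opened the fingers and moved the arm clear.

**Last checks, after letting go:**
- **Front edge:** the final wrist picture puts it 1.0 to 1.5 mm short of the line's centre. Other camera estimates ranged from 0.5 to 1.7 mm short. All are inside the 2.5 mm limit, so I did not re-grasp to correct it.
- **Strip side:** it looks flush and parallel in both the wrist and top pictures. I did not measure the remaining gap.
- **Flatness:** early in the sideways slide, the force readings suggest the block hung from the gripper for about a second. The tool was at most about 0.7 mm higher then, and I lowered it again. From then on it stayed down on the board.
- **Bottle:** its detection is within about 1 pixel of where it started.
- **Tin:** its detection shifted by about 2 to 3 pixels (4 to 5 mm). I take this as detector noise, as the arm never came near it.
- **Stamp:** the detector missed it in the final picture, so I could not confirm its position. The arm did not come near it either.

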